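Gauge ceramic sleeves on the inclined pin and crate the reject

ROBOT

A 6-joint arm with a two-finger parallel gripper is mounted at the origin on the work surface. World frame = base frame: x ahead of the robot, y to its left, z up, the work surface at z = 0. Lengths are in m, angles in rad, forces in N, time in s.
With the tool pointing down it reaches from about 0.35 to 0.975 m from the base axis. Payload 4.9 kg.
Tool frame: the origin (TCP) lies midway between the tips of the shut fingers; the grasp point (between the pads) lies 19 mm behind it; z points along the fingers, y is the direction in which the jaws open and shut (so a half turn about z gives the same grasp; the last joint's range is limited). The gripper opens to 85 mm and grips with 20 to 120 N. Pads are 22 mm wide; open, the fingers measure 114 mm over their backs; the gripper's body (76 mm by 85 mm) begins 54 mm behind the grasp point. The pads swing forward as they close: fully open they stand 13 mm farther back than shut.
Start: joints at [-1.428, 0.053, 1.613, -0, 1.476, -0.119], TCP at [0.162, -0.604, 0.231] pointing down, gripper open.
Joint ranges: [-3.01, 3.01], [-1.01, 2.22], [0.06, 2.58], [-1.02, 4.17], [0.09, 2.62], [-3.14, 3.14]. Speed limits (rad/s): [2.57, 2.57, 3.14, 3.14, 3.14, 3.14].

INTERFACE

Orientations are given as a unit quaternion [w, x, y, z].
In Python, from plant import state, grab_frame, camera_params, job_done, boxes_of gives the robot as it stands.
- The arm moves only by the tool step_arm, never from a script. Its argument "steps" is a list of rows, each a list of 4 numbers: the shift along the tool's x, y, z in mm, then the turn about the tool's z in degrees. A call has 1 to 8 rows; each row shifts and turns the pose as measured when the row begins, along the tool's axes as they then stand; what a row does not reach is not made up. A row lasts 1/10 s, in which the tool goes at most 50 mm and 8.59 degrees, less where a joint would pass 70% of its speed; a pose out of reach is approached as far as the arm can. A call is refused whole if a number of a shift passes 50 or a number of a turn 8.59, either way. A call with a gripper value outside its range is refused whole. "claw" is the opening in per cent of the stroke, from 0 (shut) to 100 (fully open), set as the call begins (left out, the last holds). The fingers move at their own pace and stop on an object; the grip force is fixed at half the most. Time passes only in rows, so rows that do not move let the fingers close. It gives the time, the measured TCP pose, the force and the opening at its end, in the units of the state.
- state(): the state, without advancing time (a new reading comes with each control period).
- grab_frame(name): name is "scene" or "top" or "wrist"; returns (picture, depth): 420x560x3 uint8, red, green, blue; 420x560 float32, m along the optical axis (not along the pixel's ray), 0 where there is no reading.
- camera_params(name): a dict with "mtx" (3x3 intrinsics, pixels), "extrinsics" (4x4, takes a point from camera to world coordinates); the wrist camera has in their place "T_tool_cam" (4x4, takes a point from camera to tool coordinates, whose origin is the TCP and whose axes are the flange's). Camera axes: x right, y down, z forward; pixel columns grow to the right and rows downward; lengths in m; the calibration is good to about 2 mm. A picture is of the moment at which its call begins: read the wrist's pose just before it. camera_params takes no time and is no camera call.
- job_done(): hands the job in, once; it reports no verdict.
Trained networks look in the newest picture that a camera, given by its name, has taken for a name from the list of things; names that differ only in an ending like _2 or _b are one class to them, and where a whole thing is asked for, a point or a joint stands for the part that bears it (a point fixed in the world has none). Each returns a list of dicts, best first, with "p" (0 to 1); they miss things now and then, are a little off and sometimes report something else, mostly with a low value. They report only what shows in the picture. A call takes as long as a camera call. They do not tell look-alikes from the thing itself.
- boxes_of(camera, label): "box" ([left, top, width, height] in pixels, round what is visible of it).
The state is a dict: "time": time; "joint_pos": joint angles; "joint_vel": joint speeds; "joint_efforts": joint torques, N m; "tool_pos": TCP position; "tool_rot": TCP orientation; "contact_force": force on the tool from outside, world axes, zero at the start; "ft_torque": the same for the moment, N m; "gripper_width": opening from 0.0 (shut) to 1.0 (fully open).
Only numpy, scipy, OpenCV 4.12 (cv2) and the standard library are available. Lean on these libraries where they do the work, as an engineer would, in place of code of your own. Each camera call takes 0.05 s, during which the arm holds its last target. There are 200 camera calls.

TASK

Only one of the two ceramic sleeves has a clear bore: find out which by sliding them, foot first, onto the leaning steel gauge pin. Leave the one that goes fully home on the pin, and stand the other upright on the floor of the red-rimmed reject crate. Do not force a sleeve that stops short, and leave the jar and the brush where they are.

Things in the scene. Friction and masses are not known exactly. Their poses are not given: they have to be found in the camera images.
- sleeve_a: buff ceramic sleeve upright on its flared foot, 110 mm tall; foot 76 mm across, barrel 52 mm across from 36 mm up; bore 32 mm, right through; about 0.35 kg. In one of the two sleeves (either, by chance) a collar of 24 mm bore is trapped out of sight 50 mm up inside: it stops about 28 mm short of the seat. Origin: centre of the foot's underside; z along the bore
- sleeve_b: like sleeve_a: buff ceramic sleeve upright on its flared foot, 110 mm tall; foot 76 mm across, barrel 52 mm across from 36 mm up; bore 32 mm, right through; about 0.35 kg. In one of the two sleeves (either, by chance) a collar of 24 mm bore is trapped out of sight 50 mm up inside: it stops about 28 mm short of the seat. Origin: centre of the foot's underside; z along the bore
- gauge_pin: fixed steel pin 28 mm across, 88 mm long, last 14 mm tapering to a 12 mm tip, square on a green round seat 84 mm across, over a dark base plate 150 by 110 by 12 mm. It leans 18 degrees, tip towards the robot. Origin: centre of the seat's upper face, 56 mm above the table; z along the pin to its tip, y level
- reject_crate: reject crate: open wooden crate with a red-painted rim, fixed, 220 mm (its x) by 170 mm (its y) outside, 62 mm high, walls 10 mm, floor 10 mm thick. Origin: centre of its underside, on the table; z up
- jar: amber glass jar with black lid, 48 mm across, 85 mm high, loose; to be left alone. Origin: centre of its underside
- brush: hand brush with a wooden handle lying flat, about 190 mm long, loose; to be left alone. Origin: under its middle, x along its length
Not all that is in view belongs to the job. Leave any blue look-alike of the sleeve_b alone.

How it is judged:
At the end, for the whole second after the job is handed in: One sleeve is fully home on the gauge pin (its foot's centre within 8 mm of the seat's centre, its axis within 0.1 rad of the pin's), the other stands upright (within 0.2 rad) on the floor of the reject crate, both released and at rest ((((distance between sleeve_a and gauge_pin below 0.008 m and angle between the z axis of sleeve_a and the z axis of gauge_pin, either way round below 0.1 rad and z of sleeve_a in the frame of gauge_pin above -0.004 m) and (x of sleeve_b in the frame of reject_crate between -0.075 and 0.075 m and y of sleeve_b in the frame of reject_crate between -0.05 and 0.05 m and z of sleeve_b in the frame of reject_crate between 0.004 and 0.02 m and angle between sleeve_b's own z axis and vertical below 0.2 rad)) or ((distance between sleeve_b and gauge_pin below 0.008 m and angle between the z axis of sleeve_b and the z axis of gauge_pin, either way round below 0.1 rad and z of sleeve_b in the frame of gauge_pin above -0.004 m) and (x of sleeve_a in the frame of reject_crate between -0.075 and 0.075 m and y of sleeve_a in the frame of reject_crate between -0.05 and 0.05 m and z of sleeve_a in the frame of reject_crate between 0.004 and 0.02 m and angle between sleeve_a's own z axis and vertical below 0.2 rad))) and linear speed of each of sleeve_a, sleeve_b below 0.02 m/s); the robot touches nothing.
It fails at once if a sleeve is forced on the gauge: more than 100 N in all on the pin and its seat (contact force between gauge_pin and anything else above 100 N).
It fails at once if the jar or the brush is shifted by more than 30 mm (distance of any of jar, brush from where it was at the start of the episode above 0.03 m).
It also fails if it takes over 58 s, if anything falls off the work surface, if the arm or the gripper's body presses on something with over 40 N, if the wrist force passes 120 N, or if a joint passes its speed limit or range.

## Working session

There is one attempt and no reset: what is moved stays moved. The work goes in short steps, Python scripts to look and compute and a tool call to move; the robot and the scene stay as the last step left them, time stands still between calls to the robot, and variables do not carry over. Pictures are saved under pics/ and viewed, about 8 in all and at most 12, crops included, and the job is handed in when it is done.

Besides the shell and the picture viewer there is one more tool, called as name(argument=value, ...), one argument or row to a line, values as JSON. step_arm: Moves the arm, as the interface text tells. Its arguments: {"type":"object","properties":{"steps":{"type":"array"},"claw":{"type":"number"}},"required":["steps"]}

```bash
ls; mkdir -p pics
cat > h.py <<'E'
import numpy as np,cv2
from plant import *
from scipy.spatial.transform import Rotation as R
def snap(n,f):
    s=state(); p,d=grab_frame(n); cv2.imwrite(f'pics/{f}.png',p[:,:,::-1]); np.savez(f'pics/{f}.npz',p=p,d=d)
    c=camera_params(n); K=np.array(c['mtx'])
    if n=='wrist':
        q=s['tool_rot'];T=np.eye(4);T[:3,:3]=R.from_quat([q[1],q[2],q[3],q[0]]).as_matrix();T[:3,3]=s['tool_pos'];E=T@np.array(c['T_tool_cam'])
    else: E=np.array(c['extrinsics'])
    v,u=np.mgrid[:420,:560]
    P=np.stack([(u-K[0,2])/K[0,0]*d,(v-K[1,2])/K[1,1]*d,d],-1)@E[:3,:3].T+E[:3,3]
    P[d==0]=np.nan
    return p,d,P
E
python3 - <<'E'
from h import *
for n in('scene','top'):
    p,d,P=snap(n,n+'0'); np.save(f'pics/{n}P.npy',P)
    for l in('sleeve_a','gauge_pin','reject_crate','jar','brush'):
        for b in boxes_of(n,l):
            x,y,w,h=b['box'];c=P[int(y+h/2),int(x+w/2)]
            print(n,l,np.round(b['box']),round(b['p'],2),c.round(3))
a=cv2.imread('pics/scene0.png')
print(state())
for n in ('scene','top'): print(np.round(camera_params(n)['extrinsics'],3).tolist(),np.round(camera_params(n)['mtx'],1).tolist())
print(camera_params('wrist'))
E
```

```text
pics
scene sleeve_a [410. 235.  50.  67.] 0.86 [0.464 0.272 0.083]
scene sleeve_a [344. 224.  43.  62.] 0.85 [0.537 0.179 0.085]
scene sleeve_a [370. 295.  57.  69.] 0.8 [0.599 0.314 0.079]
scene sleeve_a [385. 196.  42.  60.] 0.65 [0.424 0.172 0.077]
scene gauge_pin [249. 165.  39.  63.] 0.65 [ 0.582 -0.049  0.078]
scene reject_crate [174.  94. 116.  84.] 0.6 [ 0.485 -0.336  0.01 ]
scene jar [246. 262.  29.  47.] 0.76 [0.716 0.107 0.064]
scene jar [169.  95. 118.  83.] 0.23 [ 0.492 -0.34   0.007]
scene brush [130. 226.  91.  62.] 0.97 [ 0.789 -0.071  0.018]
scene brush [172.  95. 116.  84.] 0.18 [ 0.489 -0.335  0.012]
top sleeve_a [115. 202.  42.  27.] 0.91 [0.564 0.283 0.108]
top sleeve_a [133. 257.  41.  32.] 0.85 [0.441 0.242 0.107]
top sleeve_a [178. 225.  38.  30.] 0.79 [ 0.512  0.176 -0.001]
top sleeve_a [179. 274.  39.  33.] 0.67 [ 0.393  0.17  -0.002]
top gauge_pin [276. 194.  36.  36.] 0.84 [ 0.57  -0.053  0.11 ]
top reject_crate [369. 196.  84. 104.] 0.58 [ 0.496 -0.334  0.011]
top jar [219. 146.  22.  27.] 0.7 [0.691 0.087 0.084]
top brush [295.  88.  20.  78.] 0.94 [ 0.7
[... 948 characters left out ...]
.0]]
[[0.003, -0.994, 0.109, 0.503], [-1.0, -0.001, 0.011, -0.036], [-0.01, -0.109, -0.994, 0.926], [0.0, 0.0, 0.0, 1.0]] [[384.4, 0.0, 281.0], [0.0, 384.4, 201.8], [0.0, 0.0, 1.0]]
{'mtx': array([[358.99472888,   0.        , 282.47359182],
       [  0.        , 358.99472888, 208.13656373],
       [  0.        ,   0.        ,   1.        ]]), 'T_tool_cam': array([[-3.00376614e-05, -9.62372539e-01, -2.71733500e-01,
         6.95427992e-02],
       [ 9.99999942e-01, -1.21160639e-04,  3.18562166e-04,
        -9.09932378e-04],
       [-3.39498885e-04, -2.71733475e-01,  9.62372487e-01,
        -1.42986230e-01],
       [ 0.00000000e+00,  0.00000000e+00,  0.00000000e+00,
         1.00000000e+00]])}
```

View pics/scene0.png

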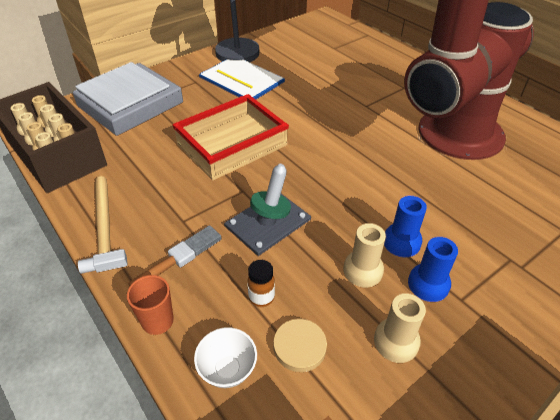

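View pics/top0.png

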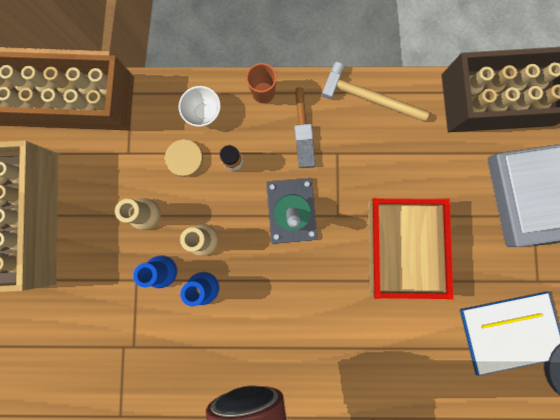

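The top view shows the buff sleeves at about (130,210) and (197,240), with the blue look-alikes just below them. The pin is at (293,213), the crate at (411,248), the jar at (231,157) and the brush at (303,130). Next I measure from the depth clouds.

```bash
cat > m.py <<'E'
from h import *
for n in('top','scene'):
    P=np.load(f'pics/{n}P.npy'); p=np.load(f'pics/{n}0.npz')['p']; hsv=cv2.cvtColor(p,cv2.COLOR_RGB2HSV)
    H,S,V=[hsv[...,i].astype(int) for i in range(3)]; z=P[...,2]
    def inb(x0,x1,y0,y1): return (P[...,0]>x0)&(P[...,0]<x1)&(P[...,1]>y0)&(P[...,1]<y1)
    def circ(Q):
        A=np.c_[Q,np.ones(len(Q))]; s=np.linalg.lstsq(A,(Q**2).sum(1),rcond=None)[0]; return s[:2]/2,np.sqrt(s[2]+(s[:2]**2).sum()/4)
    for nm,b in(('near',(.46,.57,.12,.23)),('far',(.52,.64,.24,.36))):
        m=inb(*b)&(H<35)
        t=P[m&(z>.104)&(z<.118)];f=P[m&(z>.045)&(z<.1)]
        print(n,nm,'top',len(t),t.mean(0).round(4),(np.min(t,0)+np.max(t,0))[:2].round(4)/2,np.ptp(t,0).round(3),'barrel fit',len(f),[np.round(q,4) for q in circ(f[:,:2])])
    m=inb(.48,.66,-.13,.03)
    g=m&(H>60)&(H<95)&(S>90)&(z>.02)
    G=P[g]; c=G.mean(0); u,s,vt=np.linalg.svd(G-c); print(n,'green',len(G),c.round(4),np.ptp(G,0).round(3),'normal',vt[2].round(3), (G.min(0)/2+G.max(0)/2).round(4))
    pin=m&(S<60)&(z>.075); Q=P[pin]; print('pin',len(Q),Q.min(0).round(3),Q.max(0).round(3)); 
    for zz in np.arange(.075,.15,.01):
        q=Q[(Q[:,2]>zz)&(Q[:,2]<zz+.01)]
        if len(q)>3: print('  ',zz.round(3),len(q),q.mean(0).round(4), ((q.min(0)+q.max(0))/2).round(4))
    pl=P[inb(.4,.75,-.17,.09)&(z>.007)&(z<.017)&(V<110)&(S<110)]; r=cv2.minAreaRect((pl[:,:2]*1000).astype(np.float32)); print('plate',len(pl),r)
    rd=P[((H<6)|(H>174))&(S>180)&inb(.35,.65,-.5,-.2)&(z>.05)&(z<.07)]; print('crate',len(rd),cv2.minAreaRect((rd[:,:2]*1000).astype(np.float32)))
E
python3 m.py
```

```text
top near top 300 [0.5135 0.1624 0.1086] [0.5128  0.16165] [0.051 0.051 0.009] barrel fit 195 [array([0.5132, 0.1571]), np.float64(0.0211)]
top far top 297 [0.5744 0.3041 0.1083] [0.57465 0.3042 ] [0.052 0.051 0.009] barrel fit 350 [array([0.5735, 0.2992]), np.float64(0.021)]
top green 754 [ 0.5785 -0.0507  0.0562] [0.078 0.08  0.03 ] normal [-0.302 -0.028  0.953] [ 0.5736 -0.0511  0.0547]
pin 204 [ 0.54  -0.066  0.075] [ 0.58  -0.038  0.142]
   0.075 12 [ 0.5772 -0.0486  0.0798] [ 0.5741 -0.0495  0.0795]
   0.085 15 [ 0.5737 -0.0504  0.0893] [ 0.5712 -0.0516  0.0895]
   0.095 13 [ 0.5709 -0.0497  0.0998] [ 0.5683 -0.0503  0.1001]
   0.105 13 [ 0.5684 -0.0518  0.1092] [ 0.5674 -0.0523  0.1101]
   0.115 18 [ 0.5623 -0.0517  0.1209] [ 0.5539 -0.053   0.1201]
   0.125 68 [ 0.5527 -0.0524  0.1308] [ 0.5522 -0.0529  0.13  ]
   0.135 65 [ 0.55   -0.0527  0.1379] [ 0.5507 -0.0527  0.1389]
plate 1524 ((612.669677734375, -50.7270622253418), (209.74093627929688, 114.57058715820312), 1.3921068906784058)
crate 1940 ((495.10882568359375, -319.9393005371094), (174.09915161132812, 221.75804138183594
[... 447 characters left out ...]
5] [ 0.582 -0.033  0.141]
   0.075 59 [ 0.5747 -0.0425  0.0806] [ 0.5709 -0.0453  0.0801]
   0.085 56 [ 0.5713 -0.0427  0.09  ] [ 0.5679 -0.0455  0.0898]
   0.095 64 [ 0.5688 -0.043   0.0999] [ 0.566  -0.0462  0.0999]
   0.105 60 [ 0.5652 -0.0433  0.1102] [ 0.5619 -0.0479  0.1101]
   0.115 70 [ 0.5621 -0.0439  0.1201] [ 0.5576 -0.0474  0.1201]
   0.125 74 [ 0.5575 -0.045   0.1303] [ 0.5547 -0.049   0.13  ]
   0.135 59 [ 0.5529 -0.0492  0.1378] [ 0.5526 -0.0496  0.1381]
plate 1854 ((626.4710693359375, -43.9010009765625), (242.12159729003906, 114.71491241455078), 0.36006882786750793)
crate 1609 ((496.67529296875, -318.0955810546875), (181.39895629882812, 226.31130981445312), 89.78791809082031)
```

step_arm(
  steps=[
    [0,0,0,5],
    [0,0,0,5],
    [40,-30,0,0],
    [40,-30,0,0],
    [40,-30,0,0],
    [40,-30,0,0],
    [30,-40,0,0],
    [30,-40,0,0],
  ],
  claw=100,
)

```text
time: 1.4
tool_pos: [0.3658, -0.3891, 0.2314]
tool_rot: [0.002, 0.999, 0.034, 0.0]
contact_force: [0.1, -0.6, 0.6]
gripper_width: 0.998
```

step_arm(
  steps=[
    [18,-46,0,0],
    [18,-46,0,0],
    [18,-46,0,0],
    [18,-46,0,0],
    [18,-46,0,0],
    [18,-46,0,0],
    [18,-46,0,0],
    [18,-46,0,0],
  ],
)

```text
time: 2.2
tool_pos: [0.4853, -0.0071, 0.2329]
tool_rot: [0.003, 0.999, 0.033, 0.005]
contact_force: [0.7, 0.2, 0.2]
gripper_width: 0.999
```

```bash
cat > go.py <<'E'
import sys
from h import *
# usage go.py x y z : remaining tool-frame shift in mm
def rem(t):
    s=state();q=s['tool_rot'];M=R.from_quat([q[1],q[2],q[3],q[0]]).as_matrix()
    return (M.T@(np.array(t)-s['tool_pos'])*1000).round(1), s['tool_pos'].round(4), np.degrees(np.arctan2(M[1,0],M[0,0])).round(2), M[2].round(3)
if __name__=='__main__': print(*rem([float(a) for a in sys.argv[1:]]))
E
python3 go.py .513 .163 .231
```

```text
[  39.  -167.9    1. ] [ 0.4853 -0.0071  0.2329] 3.83 [ 0.009  0.007 -1.   ]
```

step_arm(
  steps=[
    [10,-42,0,0],
    [10,-42,0,0],
    [10,-42,0,0],
    [10,-42,0,0],
    [0,0,0,0],
  ],
)

```text
time: 2.7
tool_pos: [0.5145, 0.1759, 0.2336]
tool_rot: [0.003, 0.999, 0.037, 0.007]
contact_force: [0.2, 0.6, 0.4]
gripper_width: 0.997
```

Run:
```python
from h import *
from go import rem
p,d,P=snap('wrist','w1'); np.save('pics/w1P.npy',P)
m=(P[...,2]>.104)&(P[...,2]<.118)
t=P[m]; print(len(t),((t.min(0)+t.max(0))/2).round(4),np.ptp(t,0).round(3)); print(rem([.513,.163,.065]))
```

```text
8348 [0.4871 0.2332 0.1083] [0.227 0.197 0.009]
(array([ -4.4,   9.6, 168.6]), array([0.5144, 0.174 , 0.2335]), np.float64(4.18), array([ 0.013,  0.008, -1.   ]))
```

View pics/w1.png

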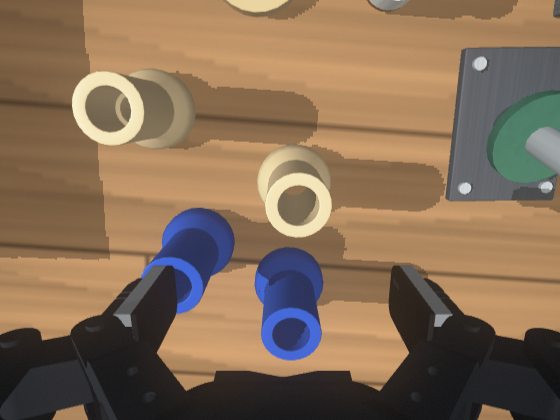

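The wrist view shows the near buff sleeve's ring at (298,205), the far one at (108,108) and the pin seat at the right edge, around (530,135).

Run:
```python
from h import *
from go import rem
P=np.load('pics/w1P.npy'); z=P[...,2]
for s in((slice(160,245),slice(255,340)),(slice(60,160),slice(60,160))):
    Q=P[s].reshape(-1,3); t=Q[(Q[:,2]>.104)&(Q[:,2]<.122)]; print(len(t),((t.min(0)+t.max(0))/2).round(4),np.ptp(t,0).round(4))
# plate edge direction: left edge pixels (466,48)-(447,199)
for v,u in((60,468),(190,452),(55,490),(190,480)): print(P[v,u].round(4))
print(rem([.513,.163,.065]))
```

```text
2237 [0.5133 0.1639 0.1083] [0.0516 0.0513 0.0086]
2974 [0.5745 0.3058 0.1083] [0.0516 0.0522 0.0087]
[0.6426 0.0078 0.0119]
[ 0.5168 -0.0008  0.0139]
[ 0.6485 -0.0122  0.0119]
[ 0.5186 -0.0311  0.0118]
(array([ -4.4,   9.6, 168.6]), array([0.5144, 0.174 , 0.2335]), np.float64(4.18), array([ 0.013,  0.008, -1.   ]))
```

step_arm(
  steps=[
    [-4,8,10,0],
    [0,0,40,0],
    [0,0,40,0],
    [0,0,40,0],
    [0,0,25,0],
    [0,0,0,0],
  ],
)

```text
time: 3.35
tool_pos: [0.5127, 0.1546, 0.0735]
tool_rot: [0.005, 0.999, 0.032, 0.008]
contact_force: [-1.1, -0.3, 0.2]
gripper_width: 1.003
```

```bash
python3 go.py .5133 .164 .065
```

```text
[ 1.  -9.5  8.4] [0.5127 0.1546 0.0735] 3.65 [ 0.017  0.01  -1.   ]
```

step_arm(
  steps=[
    [1,-9,4,0],
    [0,0,3,0],
    [0,0,0,0],
  ],
)

```text
time: 3.65
tool_pos: [0.5145, 0.1616, 0.0684]
tool_rot: [0.005, 0.999, 0.03, 0.01]
contact_force: [-1.0, -0.4, -0.1]
gripper_width: 1.001
```

```bash
python3 go.py .5133 .164 .065
```

```text
[-1.2 -2.5  3.3] [0.5145 0.1616 0.0684] 3.41 [ 0.02  0.01 -1.  ]
```

step_arm(
  steps=[
    [-1,-2,3,0],
    [0,0,0,0],
    [0,0,0,0],
    [0,0,0,0],
    [0,0,0,0],
    [0,0,0,0],
  ],
  claw=0,
)

```text
time: 4.25
tool_pos: [0.5159, 0.1642, 0.0689]
tool_rot: [0.005, 0.999, 0.03, 0.013]
contact_force: [0.7, -0.9, -0.4]
gripper_width: 0.599
```

```bash
python3 go.py .5133 .164 .065
```

```text
[-2.7 -0.   3.8] [0.5159 0.1642 0.0689] 3.46 [ 0.027  0.01  -1.   ]
```

step_arm(
  steps=[
    [0,0,20,0],
    [0,0,-40,0],
    [0,0,-50,0],
    [0,0,-50,0],
    [0,0,-50,0],
    [0,0,0,0],
  ],
)

```text
time: 4.85
tool_pos: [0.5147, 0.1664, 0.2543]
tool_rot: [0.005, 0.999, 0.031, 0.017]
contact_force: [0.6, 0.6, -2.8]
gripper_width: 0.598
```

```bash
cat > pin.py <<'E'
from h import *
from scipy.optimize import least_squares
for ns in(('top',),('scene',),('top','scene')):
    Qs=[]
    for n in ns:
        P=np.load(f'pics/{n}P.npy');p=np.load(f'pics/{n}0.npz')['p'];S=cv2.cvtColor(p,cv2.COLOR_RGB2HSV)[...,1]
        Q=P[(P[...,0]>.52)&(P[...,0]<.62)&(P[...,1]>-.09)&(P[...,1]<-.01)&(P[...,2]>.07)&(P[...,2]<.124)&(S<70)]; Qs.append(Q)
    Q=np.vstack(Qs)
    def f(v):
        x,y,psi=v; a=np.array([-.309*np.cos(psi),-.309*np.sin(psi),.951]); r=Q-[x,y,.056]; return np.linalg.norm(np.cross(r,a),axis=1)-.014
    s=least_squares(f,[.576,-.05,.07],loss='soft_l1',f_scale=.002); print(ns,len(Q),s.x.round(4),np.abs(s.fun).mean().round(4))
E
python3 pin.py; python3 go.py .551 -.0515 .24
```

```text
('top',) 78 [ 0.5733 -0.0513  0.0498] 0.0002
('scene',) 341 [ 0.5742 -0.0499  0.075 ] 0.0009
('top', 'scene') 419 [ 0.574  -0.0501  0.0656] 0.0009
[ 22.3 219.5  17.5] [0.5147 0.1664 0.2543] 3.54 [ 0.033  0.011 -0.999]
```

step_arm(
  steps=[
    [4,36,0,0],
    [4,36,0,0],
    [4,36,0,0],
    [4,36,0,0],
    [4,36,0,0],
    [4,28,0,0],
    [0,0,0,0],
    [0,0,0,0],
  ],
)

```text
time: 5.65
tool_pos: [0.547, -0.0446, 0.2427]
tool_rot: [0.002, 0.999, 0.033, 0.007]
contact_force: [0.0, 0.3, -3.8]
gripper_width: 0.6
```

Run:
```python
from h import *
from go import rem
print(rem([.556,-.0515,.22]))
p,d,P=snap('scene','s1'); np.save('pics/s1P.npy',P)
cv2.imwrite('pics/s1c.png',cv2.resize(p[60:260,170:370,::-1],(600,600),interpolation=2))
```

```text
(array([ 8.2,  7.3, 22.8]), array([ 0.547 , -0.0446,  0.2427]), np.float64(3.74), array([ 0.015,  0.004, -1.   ]))
```

View pics/s1c.png

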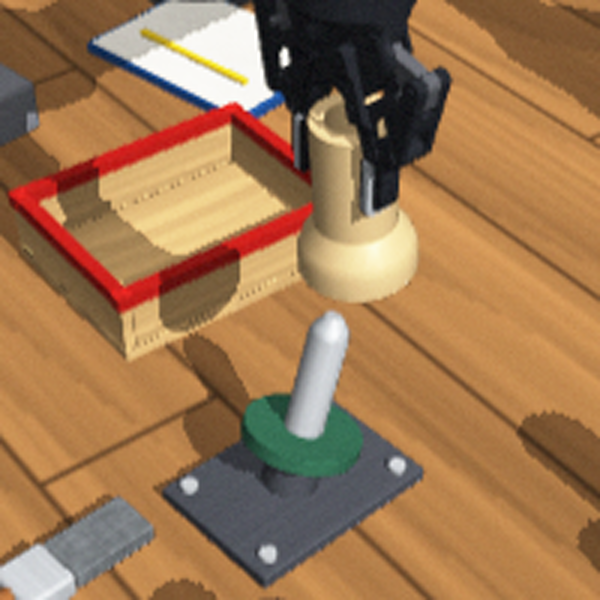

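The crop shows the sleeve held upright above the pin, with its foot's lower rim at about (355,300) and the tip at (330,315). I fit the sleeve in the cloud.

```bash
cat > sl.py <<'E'
from h import *
from scipy.optimize import least_squares
def fit(P,p,box,zmin,zmax,tilt0=(0,0)):
    """fit barrel (r=.026) axis: returns point at z ref & direction"""
    hsv=cv2.cvtColor(p,cv2.COLOR_RGB2HSV).astype(int); x0,x1,y0,y1=box
    m=(P[...,0]>x0)&(P[...,0]<x1)&(P[...,1]>y0)&(P[...,1]<y1)&(hsv[...,0]>8)&(hsv[...,0]<35)&(hsv[...,1]>40)&(hsv[...,1]<190)&(P[...,2]>.05)
    A=P[m]
    return A
if __name__=='__main__':
    P=np.load('pics/s1P.npy');p=np.load('pics/s1.npz')['p']
    A=fit(P,p,(.47,.64,-.12,.02),0,0); A=A[A[:,2]>.15]
    print(len(A),A.min(0).round(4),A.max(0).round(4))
    for z in np.arange(.15,.3,.01):
        q=A[(A[:,2]>=z)&(A[:,2]<z+.01)]
        if len(q)>8:
            f=lambda v:np.hypot(q[:,0]-v[0],q[:,1]-v[1])-v[2]
            s=least_squares(f,[.55,-.05,.026],loss='soft_l1',f_scale=.002).x
            print(z.round(3),len(q),s.round(4))
    q=A[A[:,2]>.21]
    g=lambda v:np.hypot(q[:,0]-v[0]-v[2]*(q[:,2]-.23),q[:,1]-v[1]-v[3]*(q[:,2]-.23))-.026
    print(least_squares(g,[.55,-.05,0,0],loss='soft_l1',f_scale=.002).x.round(4))
E
python3 sl.py
```

```text
1958 [ 0.5054 -0.1086  0.1805] [0.5833 0.0192 0.4686]
0.18 126 [ 0.5343 -0.0446  0.0379]
0.19 191 [ 0.5352 -0.0442  0.0375]
0.2 269 [ 0.5353 -0.0436  0.0344]
0.21 226 [ 0.5353 -0.0445  0.0293]
0.22 121 [ 0.5376 -0.0441  0.0259]
0.23 119 [ 0.5386 -0.0436  0.0255]
0.24 76 [ 0.5273 -0.048   0.0375]
0.25 78 [ 0.5057 -0.0542  0.0604]
0.26 83 [ 0.52   -0.0511  0.0466]
0.27 116 [ 0.5463 -0.0413  0.021 ]
0.28 146 [ 0.548  -0.0412  0.0199]
0.29 173 [ 0.542  -0.0412  0.0226]
[ 0.5372 -0.0427  0.079   0.0379]
```

step_arm(
  steps=[
    [9,4,0,0],
    [8,3,0,0],
    [0,0,10,0],
    [0,0,10,0],
    [0,0,0,0],
  ],
)

```text
time: 6.2
tool_pos: [0.5656, -0.0472, 0.2191]
tool_rot: [0.001, 0.999, 0.035, 0.006]
contact_force: [-0.2, 0.6, -2.9]
gripper_width: 0.597
```

Run:
```python
from h import *
from go import rem
from sl import fit
print(rem([.565,-.0515,.1935]))
p,d,P=snap('scene','s2'); 
A=fit(P,p,(.47,.64,-.12,.02),0,0); t=state()['tool_pos']
for a,b in((-.062,-.052),(-.052,-.042),(-.01,.0)):
    q=A[(A[:,2]>t[2]+a)&(A[:,2]<t[2]+b)]
    # keep foot: exclude pin/table
    from scipy.optimize import least_squares
    print(a,len(q),least_squares(lambda v:np.hypot(q[:,0]-v[0],q[:,1]-v[1])-v[2],[.55,-.05,.03],loss='soft_l1',f_scale=.002).x.round(4))
print(A[A[:,2]>.1][:,2].min())
```

```text
(array([-1.3,  4.1, 25.6]), array([ 0.5656, -0.0472,  0.2191]), np.float64(4.06), array([ 0.012,  0.003, -1.   ]))
-0.062 131 [ 0.5532 -0.0474  0.0379]
-0.052 193 [ 0.5535 -0.047   0.0375]
-0.01 99 [ 0.557  -0.0464  0.0259]
0.10295240118447357
```

step_arm(
  steps=[
    [-1,4,5,0],
    [0,0,7,0],
    [0,0,7,0],
    [0,0,5,0],
    [0,0,0,0],
  ],
)

```text
time: 6.75
tool_pos: [0.5651, -0.0517, 0.194]
tool_rot: [0.001, 0.999, 0.035, 0.007]
contact_force: [0.2, 0.7, -3.9]
gripper_width: 0.599
```

```bash
python3 go.py .565 -.0515 .1935; python3 -c "
from plant import state;s=state();print(s['contact_force'],s['ft_torque'])"
```

```text
[-0.1 -0.2  0.5] [ 0.5651 -0.0517  0.194 ] 4.06 [ 0.014  0.003 -1.   ]
[ 0.18617108  0.72948191 -3.94418025] [ 0.02293457 -0.02042768 -0.04836864]
```

step_arm(
  steps=[
    [1,0,5,0],
    [-5,0,0,0],
    [-5,0,0,0],
    [-5,0,0,0],
    [0,0,0,0],
  ],
)

```text
time: 7.25
tool_pos: [0.5583, -0.0522, 0.1922]
tool_rot: [0.001, 0.999, 0.035, 0.019]
contact_force: [-1.2, 0.2, -4.0]
gripper_width: 0.601
```

```bash
cat > st.py <<'E'
from plant import state
from go import rem
s=state();print(s['contact_force'].round(1),s['ft_torque'].round(2)); print(rem([.548,-.052,.12]))
E
python3 st.py
```

```text
[-1.2  0.2 -4. ] [-0.    0.05 -0.05]
(array([-13. ,  -1.2,  71.8]), array([ 0.5583, -0.0522,  0.1922]), np.float64(4.06), array([ 0.039,  0.004, -0.999]))
```

step_arm(
  steps=[
    [-6,0,1,0],
    [-6,0,1,0],
    [-6,0,1,0],
    [0,0,0,0],
  ],
)

```text
time: 7.65
tool_pos: [0.5495, -0.0532, 0.1968]
tool_rot: [0.002, 0.999, 0.035, 0.036]
contact_force: [-0.5, -0.2, -3.0]
gripper_width: 0.601
```

```bash
python3 st.py
```

```text
[-0.5 -0.2 -3. ] [-0.01  0.09  0.01]
(array([-7. , -1.8, 76.5]), array([ 0.5495, -0.0532,  0.1968]), np.float64(4.06), array([ 0.072,  0.006, -0.997]))
```

```bash
cat > look.py <<'E'
import sys
from h import *
f=sys.argv[1]
p,d,P=snap('scene',f); np.save(f'pics/{f}P.npy',P)
cv2.imwrite(f'pics/{f}c.png',cv2.resize(p[60:260,170:370,::-1],(600,600),interpolation=2))
from sl import fit
from scipy.optimize import least_squares
A=fit(P,p,(.47,.64,-.12,.02),0,0); z0=A[A[:,2]>.06][:,2].min()
t=state()['tool_pos']
A=A[(A[:,2]>.07)&(A[:,2]<t[2]+.06)]
# model: radius profile along axis: foot .038 up to ~.02?, barrel .026 >.036
def res(v):
    b=np.array([v[0],v[1],v[2]]);a=np.array([v[3],v[4],1.]);a/=np.linalg.norm(a)
    r=A-b;h=r@a;rho=np.linalg.norm(np.cross(r,a),axis=1)
    R_=np.interp(h,[0,.012,.036,.11],[.038,.038,.026,.026])
    return np.where((h>-.004)&(h<.115),rho-R_,.01)
best=min((least_squares(res,[t[0]-.01,t[1],t[2]-.064+dz,s,0],loss='soft_l1',f_scale=.001) for s in(.05,-.1,-.25) for dz in(0,-.015)),key=lambda s:s.cost)
print('n',len(A),'foot',best.x[:3].round(4),'slope',best.x[3:].round(3),'cost',best.cost/len(A)*1e6, 'resid',np.median(np.abs(best.fun)).round(4))
E
python3 look.py s3
```

```text
n 1609 foot [ 0.544  -0.0531  0.1397] slope [-0.037  0.033] cost 1.6735111507332747 resid 0.001
```

View pics/s3c.png

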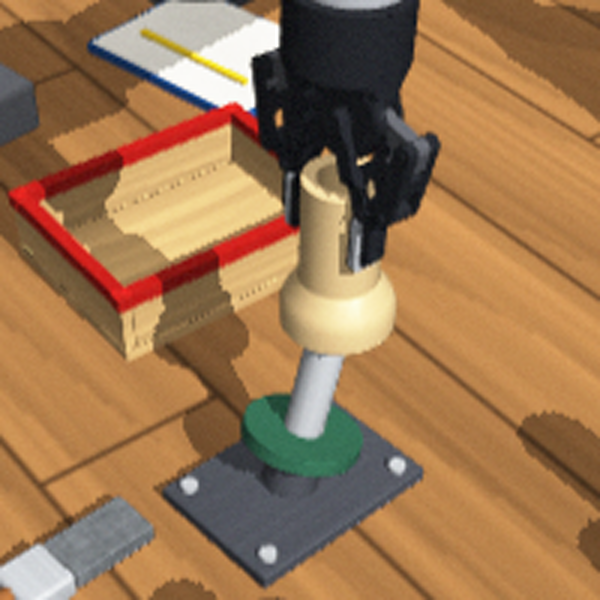

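step_arm(
  steps=[
    [7,0,3,0],
    [2,-1,6,0],
    [1,0,6,0],
    [0,0,0,0],
  ],
)

```text
time: 8.1
tool_pos: [0.5584, -0.0515, 0.179]
tool_rot: [0.002, 0.999, 0.035, 0.032]
contact_force: [-0.4, -0.2, -3.1]
gripper_width: 0.601
```

```bash
python3 st.py; python3 look.py s4
```

```text
[-0.4 -0.2 -3.1] [-0.02 -0.06  0.  ]
(array([-14.2,  -0.6,  58.2]), array([ 0.5584, -0.0515,  0.179 ]), np.float64(4.06), array([ 0.064,  0.006, -0.998]))
n 1589 foot [ 0.5525 -0.0515  0.1216] slope [-0.026  0.024] cost 1.7184165301359473 resid 0.001
```

step_arm(
  steps=[
    [-6,0,2,0],
    [-6,0,2,0],
    [-6,0,2,0],
    [-6,0,2,0],
    [0,0,0,0],
  ],
)

```text
time: 8.65
tool_pos: [0.5494, -0.0524, 0.1784]
tool_rot: [0.002, 0.998, 0.035, 0.056]
contact_force: [1.5, 0.7, -4.0]
gripper_width: 0.6
```

```bash
python3 st.py; python3 look.py s5
```

```text
[ 1.5  0.7 -4. ] [ 0.01 -0.28  0.03]
(array([-7.9, -0.9, 57.9]), array([ 0.5494, -0.0524,  0.1784]), np.float64(4.03), array([ 0.112,  0.008, -0.994]))
n 1615 foot [ 0.5517 -0.0517  0.1211] slope [-0.137  0.018] cost 1.685718849524959 resid 0.001
```

step_arm(
  steps=[
    [-8,0,2,0],
    [-8,0,2,0],
    [-8,0,2,0],
    [-8,0,2,0],
    [0,0,0,0],
  ],
)

```text
time: 9.2
tool_pos: [0.5311, -0.0537, 0.1741]
tool_rot: [0.002, 0.996, 0.034, 0.078]
contact_force: [0.7, -0.9, -5.2]
gripper_width: 0.597
```

```bash
python3 st.py; python3 look.py s6
```

```text
[ 0.7 -0.9 -5.2] [-0.06 -0.06 -0.02]
(array([ 8.4, -1. , 56.1]), array([ 0.5311, -0.0537,  0.1741]), np.float64(3.98), array([ 0.155,  0.009, -0.988]))
n 1650 foot [ 0.5516 -0.0517  0.1197] slope [-0.377 -0.002] cost 1.4029365802125655 resid 0.001
```

step_arm(
  steps=[
    [2,0,5,0],
    [2,0,5,0],
    [1,0,5,0],
    [1,0,5,0],
    [1,0,5,0],
    [0,0,0,0],
  ],
)

```text
time: 9.85
tool_pos: [0.5411, -0.0534, 0.1475]
tool_rot: [0.002, 0.997, 0.034, 0.075]
contact_force: [2.7, -0.6, -3.6]
gripper_width: 0.597
```

```bash
python3 st.py; python3 look.py s7
```

```text
[ 2.7 -0.6 -3.6] [-0.01 -0.32  0.02]
(array([ 2.8, -1.2, 28.3]), array([ 0.5411, -0.0534,  0.1475]), np.float64(3.99), array([ 0.15 ,  0.009, -0.989]))
n 1571 foot [ 0.5613 -0.0514  0.093 ] slope [-0.371 -0.004] cost 1.5461452473190378 resid 0.001
```

step_arm(
  steps=[
    [2,0,5,0],
    [1,0,4,0],
    [1,0,3,0],
    [0,0,3,0],
    [0,0,0,0],
  ],
)

```text
time: 10.4
tool_pos: [0.5469, -0.0529, 0.1315]
tool_rot: [0.002, 0.997, 0.034, 0.074]
contact_force: [1.9, -0.4, -3.6]
gripper_width: 0.602
```

```bash
python3 st.py; python3 look.py s8
```

```text
[ 1.9 -0.4 -3.6] [-0.01 -0.09  0.02]
(array([-0.5, -1. , 11.6]), array([ 0.5469, -0.0529,  0.1315]), np.float64(4.0), array([ 0.147,  0.008, -0.989]))
n 1527 foot [ 0.567  -0.051   0.0764] slope [-0.366 -0.   ] cost 1.4724978207773594 resid 0.001
```

The foot is about 21 mm from home with no resistance, which is already past the collar's stop. I keep going gently.

step_arm(
  steps=[
    [1,0,5,0],
    [1,0,4,0],
    [1,0,3,0],
    [0,0,2,0],
    [0,0,0,0],
  ],
)

```text
time: 10.95
tool_pos: [0.5523, -0.0527, 0.1174]
tool_rot: [0.002, 0.997, 0.035, 0.074]
contact_force: [1.3, -0.7, -3.1]
gripper_width: 0.599
```

```bash
python3 st.py; python3 look.py s9
```

```text
[ 1.3 -0.7 -3.1] [-0.    0.01  0.04]
(array([-3.8, -1. , -3.2]), array([ 0.5523, -0.0527,  0.1174]), np.float64(4.0), array([ 0.147,  0.008, -0.989]))
n 1455 foot [ 0.5722 -0.0508  0.0625] slope [-0.364 -0.003] cost 1.6061060105739706 resid 0.0011
```

step_arm(
  steps=[
    [1,0,3,0],
    [1,0,2,0],
    [0,0,2,0],
    [0,0,0,0],
  ],
)

```text
time: 11.4
tool_pos: [0.5546, -0.0527, 0.1155]
tool_rot: [0.002, 0.997, 0.035, 0.071]
contact_force: [-0.9, 0.5, -3.4]
gripper_width: 0.599
```

```bash
python3 st.py; python3 look.py s10
```

```text
[-0.9  0.5 -3.4] [-0.01  0.48  0.  ]
(array([-5.8, -1.2, -5.3]), array([ 0.5546, -0.0527,  0.1155]), np.float64(4.09), array([ 0.141,  0.008, -0.99 ]))
n 1420 foot [ 0.5739 -0.0509  0.0605] slope [-0.354 -0.003] cost 1.6599983956002677 resid 0.0011
```

View pics/s10c.png

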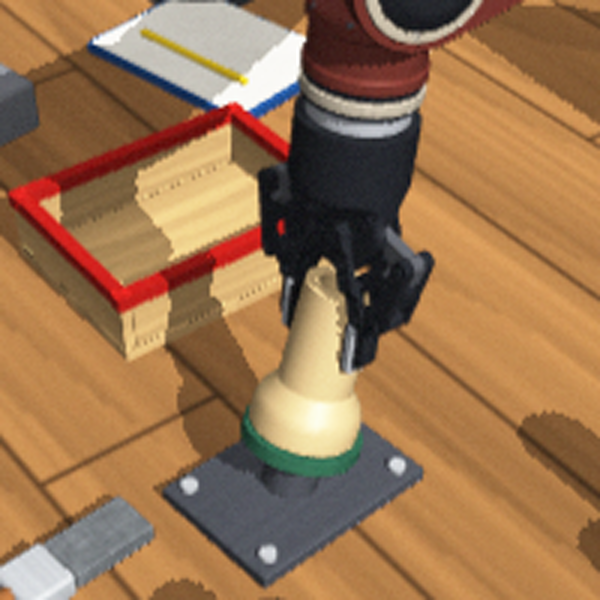

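The sleeve's foot rests on the green seat at about (300,450) in the crop, so it is home. Time to release.

step_arm(
  steps=[
    [0,0,0,0],
    [0,0,0,0],
    [0,0,0,0],
    [0,0,0,0],
  ],
  claw=100,
)

```text
time: 11.85
tool_pos: [0.5571, -0.0532, 0.1174]
tool_rot: [0.002, 0.997, 0.035, 0.074]
contact_force: [0.7, 0.5, -1.6]
gripper_width: 0.997
```

```bash
python3 st.py; python3 look.py s11
```

```text
[ 0.7  0.5 -1.6] [-0.04  0.06  0.04]
(array([-8.5, -1.8, -3.9]), array([ 0.5571, -0.0532,  0.1174]), np.float64(4.07), array([ 0.148,  0.01 , -0.989]))
n 1578 foot [ 0.5747 -0.0509  0.0597] slope [-0.327 -0.019] cost 1.8064011831436155 resid 0.001
```

step_arm(
  steps=[
    [0,0,-20,0],
    [0,0,-40,0],
    [0,0,-50,0],
    [0,0,-30,0],
    [0,0,0,0],
  ],
)

```text
time: 12.4
tool_pos: [0.5348, -0.0531, 0.2588]
tool_rot: [0.002, 0.997, 0.035, 0.073]
contact_force: [0.2, -0.4, 0.3]
gripper_width: 1.0
```

Run:
```python
from h import *
from go import rem
print(rem([.56,.3055,.235]))
p,d,P=snap('top','t2')
m=(P[...,0]>.49)&(P[...,0]<.6)&(P[...,1]>-.11)&(P[...,1]<.01)
Q=P[m]; t=Q[(Q[:,2]>.145)&(Q[:,2]<.18)]; print(len(t),((t.min(0)+t.max(0))/2).round(4),t.max(0).round(3),t.min(0).round(3))
```

```text
(array([  46.5, -356.2,   27.8]), array([ 0.5348, -0.0531,  0.2588]), np.float64(4.06), array([ 0.145,  0.009, -0.989]))Traceback (most recent call last):
  File "<stdin>", line 6, in <module>
    return umr_minimum(a, axis, None, out, keepdims, initial, where)
ValueError: zero-size array to reduction operation minimum which has no identity
```

step_arm(
  steps=[
    [4,-42,0,0],
    [4,-42,0,0],
    [4,-42,0,0],
    [4,-42,0,0],
    [4,-42,0,0],
    [4,-42,0,0],
    [4,-42,0,0],
    [4,-30,0,0],
  ],
)

```text
time: 13.25
tool_pos: [0.5401, 0.2794, 0.24]
tool_rot: [0.004, 0.998, 0.03, 0.061]
contact_force: [-0.3, -0.2, 0.5]
gripper_width: 0.999
```

Run:
```python
from h import *
from go import rem
print(rem([.565,.3055,.235]))
p,d,P=snap('top','t2')
m=(P[...,0]>.49)&(P[...,0]<.6)&(P[...,1]>-.11)&(P[...,1]<.01)
Q=P[m]; t=Q[(Q[:,2]>.145)&(Q[:,2]<.2)]; print(len(t),((t.min(0)+t.max(0))/2).round(4),t.max(0).round(3),t.min(0).round(3))
```

```text
(array([ 25.6, -24.6,   7.9]), array([0.5401, 0.2794, 0.24  ]), np.float64(3.51), array([ 0.122,  0.011, -0.992]))
391 [ 0.545  -0.0552  0.1573] [ 0.571 -0.03   0.169] [ 0.519 -0.08   0.145]
```

step_arm(
  steps=[
    [13,-9,0,0],
    [13,-9,0,0],
    [12,-8,0,0],
    [0,0,0,0],
  ],
)

```text
time: 13.7
tool_pos: [0.5727, 0.3136, 0.232]
tool_rot: [0.005, 0.998, 0.034, 0.054]
contact_force: [0.0, 0.0, -0.6]
gripper_width: 1.004
```

```bash
python3 go.py .577 .3058 .067
```

```text
[-13.9   5.8 164.5] [0.5727 0.3136 0.232 ] 4.0 [ 0.107  0.013 -0.994]
```

step_arm(
  steps=[
    [-5,3,40,0],
    [-5,3,40,0],
    [-2,0,35,0],
    [0,0,30,0],
    [0,0,0,0],
    [0,0,0,0],
  ],
)

```text
time: 14.3
tool_pos: [0.572, 0.3017, 0.0749]
tool_rot: [0.007, 0.998, 0.034, 0.049]
contact_force: [-0.4, -0.3, 2.0]
gripper_width: 0.999
```

```bash
python3 go.py .577 .3058 .067
```

```text
[ 4.5 -3.9  8.3] [0.572  0.3017 0.0749] 3.98 [ 0.097  0.017 -0.995]
```

step_arm(
  steps=[
    [4,-4,4,0],
    [1,0,3,0],
    [0,0,0,0],
  ],
)

```text
time: 14.6
tool_pos: [0.5795, 0.307, 0.0721]
tool_rot: [0.006, 0.998, 0.034, 0.051]
contact_force: [-0.6, 0.0, -0.1]
gripper_width: 0.999
```

step_arm(
  steps=[
    [0,0,0,0],
    [0,0,0,0],
    [0,0,0,0],
    [0,0,0,0],
    [0,0,0,0],
    [0,0,0,0],
  ],
  claw=0,
)

```text
time: 15.2
tool_pos: [0.5816, 0.3077, 0.0757]
tool_rot: [0.005, 0.998, 0.034, 0.054]
contact_force: [0.3, -0.8, 0.2]
gripper_width: 0.598
```

```bash
python3 st.py
```

```text
[ 0.3 -0.8  0.2] [ 0.02  0.03 -0.04]
(array([-53.2, 357.1, -45.4]), array([0.5816, 0.3077, 0.0757]), np.float64(3.96), array([ 0.108,  0.014, -0.994]))
```

step_arm(
  steps=[
    [0,0,-20,0],
    [0,0,-45,0],
    [0,0,-50,0],
    [0,0,-50,0],
    [0,0,-50,0],
    [0,0,0,0],
  ],
)

```text
time: 15.8
tool_pos: [0.5523, 0.3077, 0.2842]
tool_rot: [0.008, 0.998, 0.034, 0.043]
contact_force: [2.6, 0.5, -2.1]
gripper_width: 0.597
```

```bash
python3 go.py .496 -.319 .285
```

```text
[-99.4 621.3   2.7] [0.5523 0.3077 0.2842] 4.0 [ 0.085  0.019 -0.996]
```

step_arm(
  steps=[
    [-8,42,0,0],
    [-8,42,0,0],
    [-8,42,0,0],
    [-8,42,0,0],
    [-8,42,0,0],
    [-8,42,0,0],
  ],
)

```text
time: 16.4
tool_pos: [0.5168, 0.0502, 0.2715]
tool_rot: [0.007, 0.999, 0.04, 0.035]
contact_force: [1.2, -1.1, -4.4]
gripper_width: 0.596
```

```bash
python3 go.py .496 -.319 .285
```

```text
[-49.7 366.5 -10.7] [0.5168 0.0502 0.2715] 4.66 [ 0.068  0.017 -0.998]
```

step_arm(
  steps=[
    [-4,42,-3,0],
    [-4,42,-3,0],
    [-4,42,-3,0],
    [-4,42,-3,0],
    [-4,42,-2,0],
    [-4,42,0,0],
    [-4,42,0,0],
    [-4,42,0,0],
  ],
)

```text
time: 17.2
tool_pos: [0.5005, -0.2972, 0.2648]
tool_rot: [-0.0, 0.999, 0.04, 0.022]
contact_force: [1.5, 0.7, -3.7]
gripper_width: 0.601
```

step_arm(
  steps=[
    [0,12,0,0],
    [0,0,0,0],
    [0,0,0,0],
  ],
)

```text
time: 17.5
tool_pos: [0.4983, -0.3122, 0.2567]
tool_rot: [-0.004, 0.999, 0.037, 0.017]
contact_force: [0.4, 0.0, -3.6]
gripper_width: 0.597
```

```bash
python3 go.py .496 -.319 .285
python3 - <<'E'
from h import *
p,d,P=snap('scene','s12'); np.save('pics/s12P.npy',P)
cv2.imwrite('pics/s12c.png',cv2.resize(p[20:240,130:350,::-1],(600,600),interpolation=2))
E
```

```text
[ -1.8   6.4 -28.4] [ 0.4983 -0.3122  0.2567] 4.2 [ 0.035 -0.007 -0.999]
```

View pics/s12c.png

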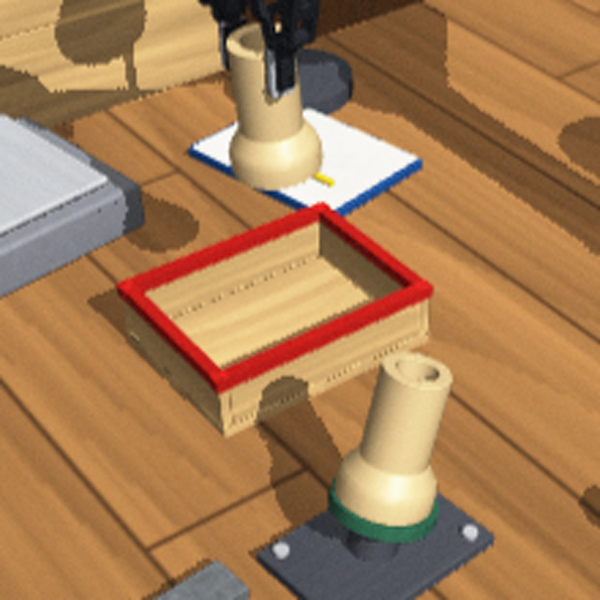

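step_arm(
  steps=[
    [5,5,30,0],
    [3,0,45,0],
    [0,0,40,0],
    [0,0,25,0],
    [0,0,10,0],
    [0,0,0,0],
  ],
)

```text
time: 18.15
tool_pos: [0.516, -0.3059, 0.105]
tool_rot: [-0.003, 0.999, 0.043, 0.02]
contact_force: [-0.5, 0.1, -3.6]
gripper_width: 0.596
```

```bash
python3 st.py; python3 go.py .5 -.319 .086
```

```text
[-0.5  0.1 -3.6] [ 0.03 -0.01 -0.04]
(array([  54.2, -250.2,  -11.6]), array([ 0.516 , -0.3059,  0.105 ]), np.float64(4.91), array([ 0.04 , -0.005, -0.999]))
[-17.8  11.8  18.2] [ 0.516  -0.3059  0.105 ] 4.91 [ 0.04  -0.005 -0.999]
```

step_arm(
  steps=[
    [-8,9,3,0],
    [-4,3,4,0],
    [0,0,4,0],
    [0,0,3,0],
    [0,0,0,0],
  ],
)

```text
time: 18.65
tool_pos: [0.5079, -0.3218, 0.0965]
tool_rot: [0.0, 0.999, 0.043, 0.024]
contact_force: [0.6, -0.5, -4.4]
gripper_width: 0.604
```

```bash
python3 st.py; python3 go.py .5 -.319 .086
python3 - <<'E'
from h import *
p,d,P=snap('scene','s13'); np.save('pics/s13P.npy',P)
cv2.imwrite('pics/s13c.png',cv2.resize(p[20:240,130:350,::-1],(600,600),interpolation=2))
E
```

```text
[ 0.6 -0.5 -4.4] [-0.01 -0.02 -0.05]
(array([  64.4, -265.3,  -21.2]), array([ 0.5079, -0.3218,  0.0965]), np.float64(4.98), array([ 0.048,  0.003, -0.999]))
[-8.1 -3.5 10.1] [ 0.5079 -0.3218  0.0965] 4.98 [ 0.048  0.003 -0.999]
```

View pics/s13c.png

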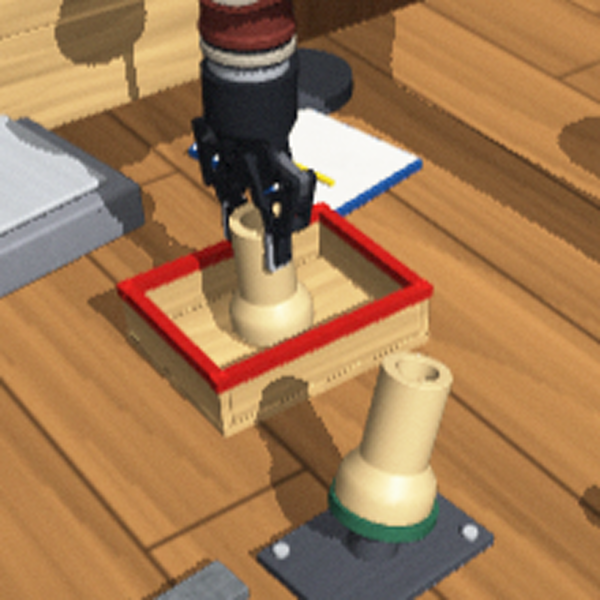

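Held inside the crate, its foot at about (272,320) and roughly central. I lower it until it touches.

step_arm(
  steps=[
    [0,0,5,0],
    [0,0,4,0],
    [0,0,2,0],
    [0,0,0,0],
  ],
)

```text
time: 19.1
tool_pos: [0.5095, -0.3225, 0.0866]
tool_rot: [0.001, 0.999, 0.044, 0.025]
contact_force: [-0.5, 0.3, -0.8]
gripper_width: 0.599
```

```bash
python3 st.py
```

```text
[-0.5  0.3 -0.8] [0.1  0.18 0.02]
(array([  63.6, -266. ,  -31.5]), array([ 0.5095, -0.3225,  0.0866]), np.float64(5.01), array([ 0.049,  0.004, -0.999]))
```

step_arm(
  steps=[
    [0,0,1,0],
    [0,0,0,0],
    [0,0,0,0],
    [0,0,0,0],
    [0,0,0,0],
  ],
  claw=100,
)

```text
time: 19.6
tool_pos: [0.5119, -0.3242, 0.0888]
tool_rot: [0.003, 0.999, 0.044, 0.027]
contact_force: [0.5, -0.4, -0.4]
gripper_width: 1.003
```

step_arm(
  steps=[
    [0,0,-15,0],
    [0,0,-40,0],
    [0,0,-50,0],
    [0,0,-50,0],
    [-40,0,0,0],
    [-40,0,0,0],
    [0,0,0,0],
  ],
)

```text
time: 20.3
tool_pos: [0.4221, -0.3311, 0.2543]
tool_rot: [0.007, 0.999, 0.045, 0.029]
contact_force: [1.0, -0.8, 0.2]
gripper_width: 1.003
```

```bash
python3 st.py
python3 - <<'E'
from h import *
from scipy.optimize import least_squares
p,d,P=snap('scene','s14'); hsv=cv2.cvtColor(p,cv2.COLOR_RGB2HSV).astype(int)
m=(P[...,0]>.42)&(P[...,0]<.57)&(P[...,1]>-.37)&(P[...,1]<-.26)&(P[...,2]>.06)&(P[...,2]<.14)&(hsv[...,0]>8)
A=P[m];B=A[A[:,2]<.116]; print('top z',A[:,2].max().round(4))
print(least_squares(lambda v:np.hypot(B[:,0]-v[0]-v[2]*(B[:,2]-.02),B[:,1]-v[1]-v[3]*(B[:,2]-.02))-.026,[.49,-.32,0,0],loss='soft_l1',f_scale=.001).x.round(4))
for l in('jar','brush'):
    for b in boxes_of('scene',l)[:1]: print(l,np.round(b['box']),round(b['p'],2))
cv2.imwrite('pics/s14c.png',p[:,:,::-1])
E
```

```text
[ 1.  -0.8  0.2] [ 0.   -0.01  0.01]
(array([ 142.7, -268.9,  138.5]), array([ 0.4221, -0.3311,  0.2543]), np.float64(5.19), array([ 0.058,  0.016, -0.998]))
top z 0.1226
[ 0.4983 -0.3255  0.0169  0.0372]
jar [249. 259.  27.  47.] 0.61
brush [130. 228.  92.  60.] 0.58
```

View pics/s14c.png

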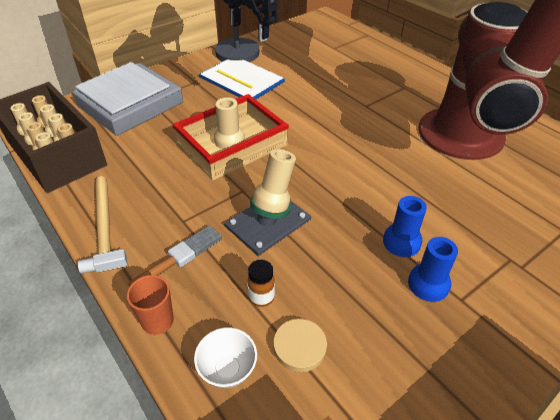

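The sleeve at (228,122) stands upright in the crate and the other is seated on the pin at (273,185). The jar and brush haven't moved.

```bash
python3 -c "
from plant import job_done;print(job_done())"
```

```text
the job is handed in; nothing more can be done
None
```

The job is handed in at about 20.5 s of the 58 s. One sleeve is fully home on the gauge pin and the other stands upright on the reject crate floor. No verdict was reported.

- **Pin:** I tried the nearer sleeve first. It slid past the collar's stopping point (28 mm short) and down to the seat with under 6 N on the wrist at every reading. After release its lean was 0.327 against tan 18° = 0.325, and its foot measured 1–2 mm off the seat centre sideways. The scene camera put the foot about 4 mm high, but the top camera put the sleeve's highest point at 0.169 m, as expected when seated.
- **Crate:** I did not try the second sleeve on the pin. Only one sleeve is clear, so it went straight to the crate. It stands within about 7 mm of the crate's centre, its tilt fits at no more than about 0.04 rad, and its top is at 0.123 m against 0.120 m expected.
- **Jar and brush:** their boxes in the last picture moved by no more than about 3 pixels, which is within detector noise.
- **A mistake of mine:** the first row of the first lift went 20 mm down instead of up, with the sleeve gripped and its foot on the table. I have no force reading for that moment; the wrist force read −2.8 N at the end of that call. The sleeve was tilted about 0.08 rad in the grip when I next measured it, possibly from this; I worked that out while fitting it onto the pin.
- **Tool tilt:** the tool drifted up to about 0.155 rad from vertical during the moves, mostly while I pulled the sleeve over onto the pin's lean. That did no harm.

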